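Restock the ribbon dispenser and zero its metre counters

TASK

Restock the gift-wrap ribbon dispenser: first swing the carrier's handle over and down until it clicks into its end catch, so that the cassettes come free, then put every cassette from the carrier into a well of the dispenser, turned so that its flat matches the well's flat and it sits fully down in the well. Turn the counter knobs of all three lanes back to their zero stops, also where a lane stays empty, and at the end swing the emptied carrier's handle back to its upright stop, ready to be carried off. Leave the other things on the counter where they are.

Things in the scene. Friction and masses are not known exactly. Their poses are not given: they have to be found in the camera images.
- handle (a joint): angle of the carrier's wire handle: 0 = upright over the carrier, grows as it swings over to the carrier's +y side, stop at 1.6 rad (lying level). Near upright it stays put; leaning far it drops until a spring ball in the end plate stops it at about 1.25 rad. Pushed on (2 to 5 N at the bar) it snaps past the ball at about 1.43 rad and is held at its stop; the same pull frees it
- carrier: low wooden carrier, 244 mm long (its x axis), 76 mm wide, immovable; origin at the middle of its underside, z up. Inner floor 8 mm up, side rims 16 mm high, end plates 42 mm high. The cassettes stand on its floor in a row along x, about 76 mm apart; the upright handle blocks the way to them from above
- handle_hinge (a point): point on the handle's hinge line at the middle of the carrier; the hinge line runs along the carrier's x axis, 30 mm above its underside
- handle_bar (a point): middle of the handle's grip: a round wooden sleeve 16 mm thick and 110 mm long lying along the carrier's x axis, 85 mm from the hinge line (115 mm above the counter when upright, 27 mm when folded)
- dispenser: ribbon dispenser: dark wooden base 150 (x) by 250 (y) mm, 12 mm thick, immovable; origin at the middle of its underside, x away from the worker, z up. Three lanes side by side, 78 mm apart: at the back a D-shaped well, before it a small measuring roller (top 32 mm above the counter), at the front a 30 mm high console with a metre counter per lane
- well_left (a point): left lane's well: centre of its round part, on its floor, 12 mm above the counter. A D-shaped collar 14 mm high, 31.5 mm inner radius, with its flat on its -x side 22.5 mm from this centre; x and z axes as the dispenser's. Behind the work a shelf rail runs along y at world x = 0.735 m, 178 to 234 mm above the counter: keep the hand in front of it
- well_mid (a point): mid lane's well: centre of its round part, on its floor, 12 mm above the counter. A D-shaped collar 14 mm high, 31.5 mm inner radius, with its flat on its -x side 22.5 mm from this centre; x and z axes as the dispenser's. Behind the work a shelf rail runs along y at world x = 0.735 m, 178 to 234 mm above the counter: keep the hand in front of it
- well_right (a point): right lane's well: centre of its round part, on its floor, 12 mm above the counter. A D-shaped collar 14 mm high, 31.5 mm inner radius, with its flat on its -x side 22.5 mm from this centre; x and z axes as the dispenser's. Behind the work a shelf rail runs along y at world x = 0.735 m, 178 to 234 mm above the counter: keep the hand in front of it
- counter_left_grip (a point): left lane's counter knob: point on its upright axis 54 mm above the counter, 6 mm below the top of its finger bar. The bar is 36 mm long, 10 mm thick and stands from 33 to 60 mm above the counter over a 31 mm round foot; it lies along this point's x axis, which turns with the knob (white mark at its +x end)
- counter_left (a joint): left lane's metre counter: 0 = at its zero stop, the bar's white mark pointing along the dispenser's +x at the long dial line; grows as the knob turns clockwise seen from above, up to 4.6 rad; it stays where it is left (friction about 0.05 N m)
- counter_mid_grip (a point): mid lane's counter knob: point on its upright axis 54 mm above the counter, 6 mm below the top of its finger bar. The bar is 36 mm long, 10 mm thick and stands from 33 to 60 mm above the counter over a 31 mm round foot; it lies along this point's x axis, which turns with the knob (white mark at its +x end)
- counter_mid (a joint): mid lane's metre counter: 0 = at its zero stop, the bar's white mark pointing along the dispenser's +x at the long dial line; grows as the knob turns clockwise seen from above, up to 4.6 rad; it stays where it is left (friction about 0.05 N m)
- counter_right_grip (a point): right lane's counter knob: point on its upright axis 54 mm above the counter, 6 mm below the top of its finger bar. The bar is 36 mm long, 10 mm thick and stands from 33 to 60 mm above the counter over a 31 mm round foot; it lies along this point's x axis, which turns with the knob (white mark at its +x end)
- counter_right (a joint): right lane's metre counter: 0 = at its zero stop, the bar's white mark pointing along the dispenser's +x at the long dial line; grows as the knob turns clockwise seen from above, up to 4.6 rad; it stays where it is left (friction about 0.05 N m)
- cassette_0: ribbon cassette (all alike; one may be absent): closed white D-shaped drum 60 mm across and 36 mm high, with a flat on its -x side 21 mm from the axis (the flat has the exit slit), bottom edge chamfered 3 mm; on top, centred, an upright pinch tab 12 mm thick (x), 38 mm long (y) and 18 mm high, its top 54 mm above the underside. Origin on the axis of the round part, at the underside; z up; 0.12 kg
- cassette_1: ribbon cassette (all alike; one may be absent): closed white D-shaped drum 60 mm across and 36 mm high, with a flat on its -x side 21 mm from the axis (the flat has the exit slit), bottom edge chamfered 3 mm; on top, centred, an upright pinch tab 12 mm thick (x), 38 mm long (y) and 18 mm high, its top 54 mm above the underside. Origin on the axis of the round part, at the underside; z up; 0.12 kg
- cassette_2: ribbon cassette (all alike; one may be absent): closed white D-shaped drum 60 mm across and 36 mm high, with a flat on its -x side 21 mm from the axis (the flat has the exit slit), bottom edge chamfered 3 mm; on top, centred, an upright pinch tab 12 mm thick (x), 38 mm long (y) and 18 mm high, its top 54 mm above the underside. Origin on the axis of the round part, at the underside; z up; 0.12 kg
- bell: counter bell, 82 mm across, 56 mm high; not part of the job, origin at its underside
- ribbon_spool: ribbon spool, 62 mm across, 24 mm high; not part of the job, origin at its underside
- timer: square minute timer, 56 mm, 27 mm high; not part of the job, origin at its underside
- mini_box: ribboned gift box, 55 mm square, 43 mm high; not part of the job, origin at its underside
- cocoa_tin: cocoa tin, 60 mm across, 64 mm high; not part of the job, origin at its underside
- seal_stamp: small standing seal stamp with a turned handle, 25 mm across, 66 mm high; not part of the job, origin at its underside
Not all that is in view belongs to the job. Leave any green look-alike of the cassette_2 alone.

How it is judged (in metres and radians):
On the way:
1. the carrier's handle is folded down and held by its catch (value of joint handle above 1.5 rad), for 0.2 s.
At the end, for the whole second after the job is handed in: the handle stands upright again (under 0.15 rad); every cassette present sits in a well (within 5 mm of its centre, within 3 mm of its floor, its flat parallel to the well's within 0.12 rad) and is at rest; all three counters read under 0.06 rad (value of joint handle below 0.15 rad and ((horizontal distance between cassette_0 and well_left below 0.005 m and z of cassette_0 in the frame of well_left between -0.003 and 0.003 m and angle between the x axis of cassette_0 and the x axis of well_left, either way round below 0.12 rad) or (horizontal distance between cassette_0 and well_mid below 0.005 m and z of cassette_0 in the frame of well_mid between -0.003 and 0.003 m and angle between the x axis of cassette_0 and the x axis of well_mid, either way round below 0.12 rad) or (horizontal distance between cassette_0 and well_right below 0.005 m and z of cassette_0 in the frame of well_right between -0.003 and 0.003 m and angle between the x axis of cassette_0 and the x axis of well_right, either way round below 0.12 rad)) and ((horizontal distance between cassette_1 and well_left below 0.005 m and z of cassette_1 in the frame of well_left between -0.003 and 0.003 m and angle between the x axis of cassette_1 and the x axis of well_left, either way round below 0.12 rad) or (horizontal distance between cassette_1 and well_mid below 0.005 m and z of cassette_1 in the frame of well_mid between -0.003 and 0.003 m and angle between the x axis of cassette_1 and the x axis of well_mid, either way round below 0.12 rad) or (horizontal distance between cassette_1 and well_right below 0.005 m and z of cassette_1 in the frame of well_right between -0.003 and 0.003 m and angle between the x axis of cassette_1 and the x axis of well_right, either way round below 0.12 rad)) and ((horizontal distance between cassette_2 and well_left below 0.005 m and z of cassette_2 in the frame of well_left between -0.003 and 0.003 m and angle between the x axis of cassette_2 and the x axis of well_left, either way round below 0.12 rad) or (horizontal distance between cassette_2 and well_mid below 0.005 m and z of cassette_2 in the frame of well_mid between -0.003 and 0.003 m and angle between the x axis of cassette_2 and the x axis of well_mid, either way round below 0.12 rad) or (horizontal distance between cassette_2 and well_right below 0.005 m and z of cassette_2 in the frame of well_right between -0.003 and 0.003 m and angle between the x axis of cassette_2 and the x axis of well_right, either way round below 0.12 rad)) and value of joint each of counter_left, counter_mid, counter_right below 0.06 rad and linear speed of each of cassette_0, cassette_1, cassette_2 below 0.02 m/s); the robot touches nothing.
It fails at once if a thing that is no part of the job (bell, spool, timer, gift box, tin, stamp) is pushed more than 30 mm from its place (distance of any of bell, ribbon_spool, timer, mini_box, cocoa_tin, seal_stamp from where it was at the start of the episode above 0.03 m).
Of cassette_0, cassette_1, cassette_2 only 2 to 3 are there at a start; the rules pass over those that are not, and their reading is None.
At some moment in a run one of cassette_0, cassette_1, cassette_2 may be knocked a few centimetres aside while the robot is not near it.
Once in a run the grip may slacken for a moment while it holds something.
It also fails if it takes over 210 s, if anything falls off the work surface, if the arm or the gripper's body presses on something with over 40 N, if the wrist force passes 120 N, or if a joint passes its speed limit or range.

ROBOT

A 6-joint arm with a two-finger parallel gripper is mounted at the origin on a cart in front of the work surface, level with it; the furniture and walls round the work are solid. World frame = base frame: x ahead of the robot, y to its left, z up, the work surface at z = 0. Lengths are in m, angles in degrees, forces in N, time in s.
With the tool pointing down it reaches from about 0.3 to 0.75 m from the base axis. Payload 8.5 kg.
Tool frame: the origin (TCP) lies on the centre line of the jaws, within the pads' length; the fingertips stand 25 mm ahead of it and the grasp point (between the pads) lies 6 mm ahead of it; z points along the fingers, y is the line along which they close (so a half turn about z gives the same grasp; the last joint's range is limited). The gripper opens to 85 mm and grips with 20 to 120 N. Pads are 22 mm wide; open, the fingers measure 114 mm over their backs; the gripper's body (76 mm by 85 mm) begins 54 mm behind the grasp point. The pads swing forward as they close: fully open they stand 13 mm farther back than shut.
Start: joints at [59.169, 21.807, 74.336, -0, 83.858, -12.336], TCP at [0.174, 0.522, 0.256] pointing down, gripper open.
Joint ranges: [-178.18, 178.18], [-50.72, 133.34], [12.68, 142.11], [-81.47, 261.47], [9.98, 163.14], [-165.26, 165.26]. Speed limits (degrees/s): [136.94, 136.94, 180, 180, 180, 180].

INTERFACE

Orientations are given as a 3x3 rotation matrix whose columns are the frame's x, y, z axes.
In Python, from rig import telemetry, optics, env gives the robot as it stands.
- The arm moves only by the tool send_rows, never from a script. Its argument "deltas" is a list that holds one entry, the list of rows, each a list of 7 numbers: the shift along the tool's x, y, z in m, then the turn, a rotation vector about the tool's x, y, z in rad, then the opening, from -1 (shut) to 1 (fully open), so that 0 is half open. In form: [[[x, y, z, ax, ay, az, grip], ...]]. A call has 1 to 12 rows; each row shifts and turns the commanded pose from where the row before left it, along the tool's axes as they then stand; what a row does not reach is not made up. A row lasts 1/8 s, in which the tool goes at most 62.5 mm and 10.7 degrees, less where a joint would pass 70% of its speed; a pose out of reach is approached as far as the arm can. A call is refused whole if a number of a shift passes 0.0625 or a number of a turn 0.188, either way. A call with a gripper value outside its range is refused whole. The fingers move at their own pace and stop on an object; "squeeze" is the grip in N (left out, the last holds). Time passes only in rows, so rows that do not move let the fingers close. It gives the time, the measured TCP pose, the force, the opening and the grip force at its end, in the units of the state.
- telemetry.observe(): the state, without advancing time (a new reading comes with each control period).
- optics.get_image(name): name is "side" or "top" or "wrist"; returns a dict with "image" (420x560x3 uint8, red, green, blue), "range_z" (420x560 float32, m along the optical axis (not along the pixel's ray), 0 where there is no reading), "K" (3x3 intrinsics, pixels), "k1" (the pictures are not rectified: a ray, as slopes to the right and down, at radius r is drawn at 1 + k1 r^2 times it, then the intrinsics apply), "rvec" (rotation vector, rad) and "tvec" (3), from world to camera coordinates, as OpenCV has them; the wrist camera has in their place "hand_eye" (4x4, takes a point from camera to tool coordinates, whose origin is the TCP and whose axes are the flange's). Camera axes: x right, y down, z forward; pixel columns grow to the right and rows downward; lengths in m; the calibration is good to about 2 mm. A picture is of the moment at which its call begins: read the wrist's pose just before it.
- env.close_job(): hands the job in; it is judged then, once.
The state is a dict: "time_s": time; "q": joint angles; "qvel": joint speeds; "joint_efforts": joint torques, N m; "position": TCP position; "tool_rot": TCP orientation; "ft_force": force on the tool from outside, world axes, zero at the start; "wrist_torque": the same for the moment, N m; "grip_width": finger opening in m; "gripper_force": force on a finger pad.
Only numpy, scipy, OpenCV 4.12 (cv2) and the standard library are available. Lean on these libraries where they do the work, as an engineer would, in place of code of your own. Each camera call takes 0.05 s, during which the arm holds its last target. There are 200 camera calls.

## Working session

There is one attempt and no reset: what is moved stays moved. The work goes in short steps, Python scripts to look and compute and a tool call to move; the robot and the scene stay as the last step left them, time stands still between calls to the robot, and variables do not carry over. Pictures are saved under pics/ and viewed, at most 14 in all, crops included, and the job is handed in when it is done.

Besides the shell and the picture viewer there is one more tool, called as name([rows], argument=value, ...), one row to a line, values as JSON. send_rows: Moves the arm, as the interface text tells. Its arguments: {"type":"object","properties":{"deltas":{"type":"array"},"squeeze":{"type":"number"}},"required":["deltas"]}

```bash
ls; mkdir -p pics; cat > h.py <<'E'
import numpy as np, cv2
from rig import telemetry, optics, env
def grab(n):
    s=telemetry.observe(); d=optics.get_image(n); d['s']=s
    if 'hand_eye' in d:
        T=np.eye(4);T[:3,:3]=np.array(s['tool_rot']);T[:3,3]=s['position'];W=T@np.array(d['hand_eye'])
    else:
        R=cv2.Rodrigues(np.array(d['rvec'],float))[0];W=np.eye(4);W[:3,:3]=R.T;W[:3,3]=-R.T@np.array(d['tvec'],float).ravel()
    d['W']=W; return d
def rays(d,px):
    px=np.array(px,float).reshape(-1,1,2)
    n=cv2.undistortPoints(px,np.array(d['K'],float),np.array([d['k1'],0,0,0],float)).reshape(-1,2)
    return np.c_[n,np.ones(len(n))]
def onplane(d,px,z):
    r=rays(d,px)@d['W'][:3,:3].T;o=d['W'][:3,3]
    return o+r*((z-o[2])/r[:,2])[:,None]
def cloud(d):
    h,w=d['range_z'].shape;u,v=np.meshgrid(np.arange(w),np.arange(h))
    r=rays(d,np.c_[u.ravel(),v.ravel()])*d['range_z'].reshape(-1,1)
    P=(r@d['W'][:3,:3].T+d['W'][:3,3]).reshape(h,w,3);P[d['range_z']==0]=np.nan;return P
def save(n,im,s=1): cv2.imwrite('pics/'+n,cv2.resize(im,None,fx=s,fy=s,interpolation=cv2.INTER_CUBIC)[...,::-1])
E
python3 - <<'E'
from h import *
s=telemetry.observe();print({k:np.round(v,3).tolist() for k,v in s.items()})
for n in('top','side','wrist'):
    d=grab(n);save(n+'0.png',d['image'],1.4);print(n,np.round(d['W'],3).tolist(),d['K'],d['k1'])
    np.savez('pics/'+n+'0.npz',**{k:d[k] for k in('image','range_z','K','k1','W')})
E
```

```text
pics
{'time_s': 0.0, 'q': [59.167, 21.842, 74.388, -0.002, 83.859, -12.334], 'qvel': [-0.016, -0.086, -0.022, 0.134, 0.082, -0.021], 'joint_efforts': [0.001, -44.846, -23.128, -0.0, 0.005, -0.0], 'position': [0.174, 0.521, 0.256], 'tool_rot': [[-0.948, 0.317, -0.001], [0.317, 0.948, -0.001], [0.0, -0.002, -1.0]], 'ft_force': [0.19, 0.303, 0.527], 'wrist_torque': [-0.042, -0.026, 0.036], 'gripper_force': 0.0, 'grip_width': 0.085}
top [[-0.005, -0.983, 0.183, 0.209], [-1.0, 0.006, 0.004, 0.088], [-0.005, -0.183, -0.983, 1.818], [0.0, 0.0, 0.0, 1.0]] [[503.98186805   0.         278.67043502]
 [  0.         503.98186805 206.85275669]
 [  0.           0.           1.        ]] -0.03720112083755106
side [[-0.999, -0.022, 0.047, 0.491], [-0.052, 0.455, -0.889, 1.162], [-0.001, -0.89, -0.455, 0.624], [0.0, 0.0, 0.0, 1.0]] [[399.37152173   0.         276.60263303]
 [  0.         399.37152173 207.66246864]
 [  0.           0.           1.        ]] -0.10341255523735218
wrist [[0.317, 0.916, 0.244, 0.114], [0.948, -0.306, -0.083, 0.541], [-0.002, 0.258, -0.966, 0.374], [0.0, 0.0, 0.0, 1.0]] [[374.36924534   0.         271.88185957]
 [  0.         374.36924534 212.35300029]
 [  0.           0.           1.        ]] -0.10020913928038074
```

View pics/top0.png

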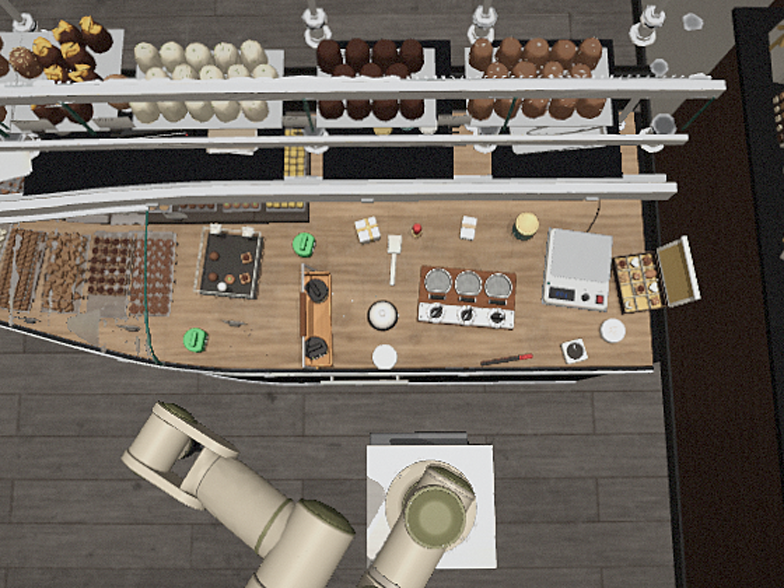

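View pics/side0.png

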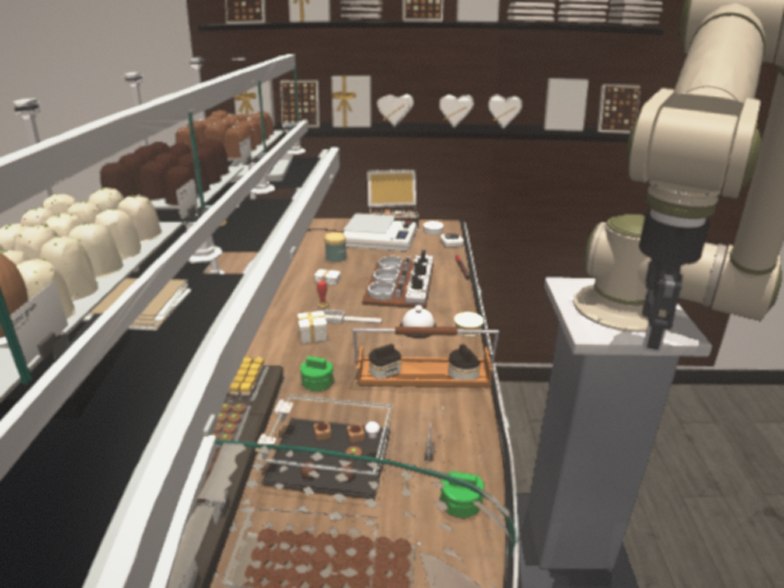

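The top view shows the carrier at about (317,320) with two cassettes (dark tabs at (317,290) and (317,348)) and its middle slot empty. The handle bar is at (303,313), the dispenser at (467,297) with its knobs along row 315, and the green decoys are off to the left. The side view agrees.

```bash
python3 - <<'E'
from h import *
z=np.load('pics/top0.npz');d={k:z[k] for k in z.files};P=cloud(d)
im=d['image']
save('topc.png',im[150:270,205:375],4.5)
def box(n,u0,u1,v0,v1,zs):
    p=P[v0:v1,u0:u1].reshape(-1,3)
    for a,b in zs:
        q=p[(p[:,2]>a)&(p[:,2]<b)]
        if len(q)>3: print(n,a,b,len(q),np.round(np.nanmin(q,0),3),np.round(np.nanmax(q,0),3),np.round(np.nanmean(q,0),3))
box('car',208,245,188,268,[(-.02,.006),(.006,.02),(.02,.035),(.035,.05),(.05,.057),(.057,.07),(.09,.14)])
box('disp',293,375,185,240,[(.006,.02),(.02,.028),(.028,.034),(.035,.05),(.05,.07)])
z=np.load('pics/side0.npz');d={k:z[k] for k in z.files};P=cloud(d)
box('carS',245,360,225,280,[(.006,.02),(.035,.05),(.055,.065),(.09,.105),(.105,.112),(.112,.14)])
E
```

```text
car -0.02 0.006 1313 [ 0.328  0.222 -0.014] [0.622 0.359 0.006] [0.471 0.285 0.   ]
car 0.006 0.02 820 [0.328 0.221 0.006] [0.617 0.356 0.02 ] [0.466 0.281 0.011]
car 0.02 0.035 82 [0.34  0.248 0.02 ] [0.595 0.322 0.035] [0.472 0.271 0.025]
car 0.035 0.05 334 [0.339 0.247 0.035] [0.595 0.329 0.05 ] [0.468 0.286 0.044]
car 0.05 0.057 81 [0.339 0.25  0.05 ] [0.597 0.314 0.057] [0.472 0.287 0.052]
car 0.057 0.07 70 [0.342 0.27  0.057] [0.595 0.305 0.07 ] [0.462 0.288 0.062]
car 0.09 0.14 233 [0.338 0.297 0.09 ] [0.595 0.319 0.131] [0.473 0.31  0.117]
disp 0.006 0.02 1672 [ 0.425 -0.256  0.006] [0.628 0.045 0.02 ] [ 0.542 -0.103  0.013]
disp 0.02 0.028 405 [ 0.442 -0.225  0.02 ] [0.601 0.027 0.028] [ 0.525 -0.097  0.024]
disp 0.028 0.034 505 [ 0.444 -0.22   0.028] [0.599 0.023 0.034] [ 0.493 -0.1    0.031]
disp 0.035 0.05 279 [ 0.444 -0.216  0.035] [0.598 0.027 0.05 ] [ 0.482 -0.093  0.038]
disp 0.05 0.07 88 [ 0.46  -0.191  0.051] [ 0.495 -0.007  0.07 ] [ 0.476 -0.097  0.06 ]
carS 0.006 0.02 1374 [0.341 0.084 0.006] [0.645 0.334 0.02 ] [0.473 0.283 0.011]
carS 0.035 0.05 608 [0.339 0.121 0.035] [0.598 0.332 0.05 ] [0.469 0.281 0.042]
carS 0.055 0.065 125 [0.339 0.275 0.055] [0.597 0.31  0.064] [0.473 0.294 0.061]
carS 0.09 0.105 22 [0.339 0.305 0.091] [0.597 0.317 0.105] [0.479 0.311 0.098]
carS 0.105 0.112 92 [0.338 0.307 0.106] [0.596 0.323 0.112] [0.454 0.317 0.11 ]
carS 0.112 0.14 333 [0.339 0.305 0.112] [0.596 0.323 0.123] [0.468 0.316 0.117]
```

View pics/topc.png

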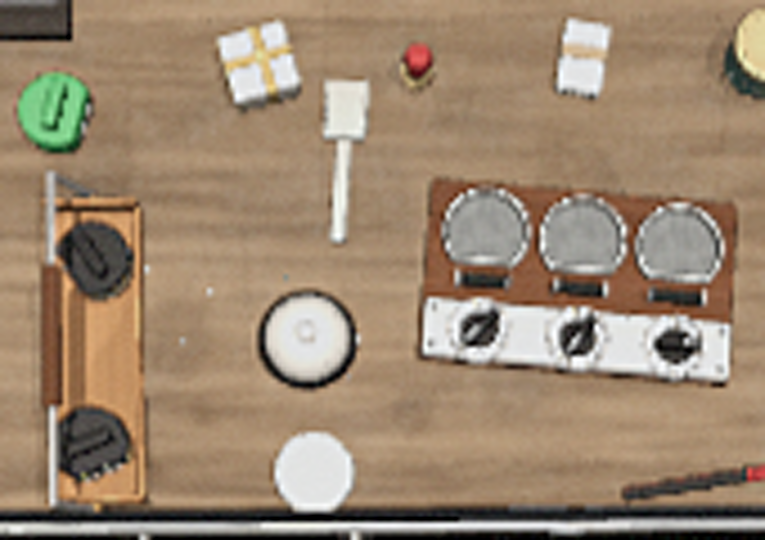

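The crop shows the cassettes' D tops and tabs, the knobs at (480,328), (578,337) and (675,345), and the handle already leaning a little to +y. I'll rotate the tool square and go above the carrier with the gripper shut.

send_rows([
  [[0,0,0,0,0,-0.108,-1],[0,0,0,0,0,-0.108,-1],[0,0,0,0,0,-0.108,-1],[-0.0366,-0.0324,0,0,0,0,-1],[-0.0366,-0.0324,0,0,0,0,-1],[-0.0366,-0.0324,0,0,0,0,-1],[-0.0366,-0.0324,0,0,0,0,-1],[-0.0366,-0.0324,0,0,0,0,-1],[-0.0366,-0.0324,0,0,0,0,-1],[-0.0366,-0.0324,0,0,0,0,-1],[-0.0366,-0.0324,0,0,0,0,-1],[0,0,0,0,0,0,-1]],
])

```text
time_s: 1.65
position: [0.4695, 0.2607, 0.2557]
tool_rot: [[-1.0, 0.003, -0.001], [0.003, 1.0, -0.001], [0.001, -0.001, -1.0]]
ft_force: [-0.6, 0.3, 1.3]
grip_width: -0.0002
gripper_force: 0.0
```

```bash
python3 - <<'E'
from h import *
d=grab('wrist');s=d['s'];print(np.round(s['position'],4),np.round(s['tool_rot'],3).tolist(),s['ft_force'],s['grip_width'])
save('w1.png',d['image'],1.4);P=cloud(d);np.savez('pics/w1.npz',P=P,im=d['image'])
def st(n,m):
    q=P[m];print(n,len(q),np.round(np.nanpercentile(q,1,0),4),np.round(np.nanpercentile(q,99,0),4),np.round(np.nanmedian(q,0),4))
X,Y,Z=P[...,0],P[...,1],P[...,2]
st('bar',(Z>.08)&(Z<.14)&(X>.42)&(X<.51)&(Y>.24)&(Y<.40))
st('wires',(Z>.06)&(Z<.14)&(Y>.24)&(Y<.40)&(X>.3))
st('plates',(Z>.036)&(Z<.046)&(Y>.24)&(Y<.33)&((X<.36)|(X>.58)))
st('rim',(Z>.012)&(Z<.02)&(Y>.23)&(Y<.34)&(X>.36)&(X<.57))
E
```

```text
[0.4695 0.2607 0.2557] [[-1.0, 0.003, -0.001], [0.003, 1.0, -0.001], [0.001, -0.001, -1.0]] [-0.6111168   0.34147458  1.32616022] -0.00020532995312231352
bar 2813 [0.4208 0.3008 0.1118] [0.509  0.317  0.1212] [0.4621 0.3078 0.1188]
wires 5913 [0.3422 0.2721 0.0605] [0.5532 0.3168 0.121 ] [0.4431 0.3061 0.1159]
plates 706 [0.3424 0.2474 0.0363] [0.5912 0.3206 0.0445] [0.3513 0.2858 0.0416]
rim 1238 [0.3611 0.2469 0.0125] [0.5437 0.321  0.0195] [0.4419 0.251  0.0159]
```

View pics/w1.png

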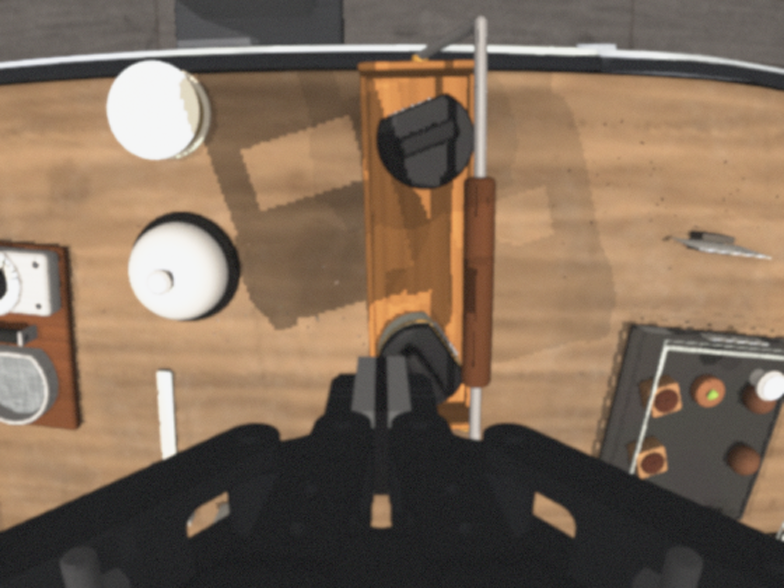

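send_rows([
  [[0,0,0.034,0,0,0,-1],[0,0,0.034,0,0,0,-1],[0,0,0.034,0,0,0,-1],[0,0,0.034,0,0,0,-1],[0,0.008,0.001,0,0,0,-1],[0,0.008,0.001,0,0,0,-1],[0,0.008,0.002,0,0,0,-1],[0,0.008,0.002,0,0,0,-1],[0,0.008,0.003,0,0,0,-1],[0,0.008,0.003,0,0,0,-1],[0,0.008,0.004,0,0,0,-1],[0,0.008,0.004,0,0,0,-1]],
])

```text
time_s: 3.2
position: [0.4675, 0.3272, 0.0999]
tool_rot: [[-1.0, -0.001, -0.0], [-0.001, 1.0, -0.0], [0.0, -0.0, -1.0]]
ft_force: [0.4, -0.6, -0.2]
grip_width: -0.0001
gripper_force: 0.2
```

send_rows([
  [[0,0.008,0.004,0,0,0,-1],[0,0.008,0.004,0,0,0,-1],[0,0,0,0,0,0,-1],[0,-0.02,0,0,0,0,-1],[0,0,-0.04,0,0,0,-1],[0,0,-0.04,0,0,0,-1],[0,0,0,0,0,0,-1],[0,0,0,0,0,0,-1]],
])

```text
time_s: 4.2
position: [0.4673, 0.3217, 0.1718]
tool_rot: [[-1.0, -0.0, -0.001], [-0.0, 1.0, -0.001], [0.001, -0.001, -1.0]]
ft_force: [0.1, 0.3, -0.4]
grip_width: 0.0001
gripper_force: 0.0
```

```bash
python3 - <<'E'
from h import *
d=grab('wrist');s=d['s'];print(np.round(s['position'],4))
P=cloud(d)
X,Y,Z=P[...,0],P[...,1],P[...,2]
m=(Z>.028)&(Z<.15)&(Y>.327)&(Y<.4)&(X>.34)&(X<.6)
q=P[m];print(len(q),np.round(np.nanpercentile(q,[1,50,99],axis=0),4))
E
```

```text
[0.4673 0.3217 0.1718]
6131 [[0.3406 0.3308 0.0479]
 [0.4411 0.3651 0.0614]
 [0.5318 0.3752 0.0652]]
```

send_rows([
  [[0,0.024,0,0,0,0,-1],[0,0.024,0,0,0,0,-1],[0,0,0.038,0,0,0,-1],[0,0,0.038,0,0,0,-1],[0,0,0.005,0,0,0,-1],[0,0,0.005,0,0,0,-1],[0,0,0.005,0,0,0,-1],[0,0,0.005,0,0,0,-1],[0,0,0.005,0,0,0,-1],[0,0,0.005,0,0,0,-1],[0,0,0.004,0,0,0,-1],[0,0,0,0,0,0,-1]],
])

```text
time_s: 5.75
position: [0.4673, 0.3706, 0.0619]
tool_rot: [[-1.0, -0.001, -0.001], [-0.001, 1.0, -0.0], [0.001, -0.0, -1.0]]
ft_force: [-0.8, -1.1, 0.2]
grip_width: 0.0002
gripper_force: 0.0
```

send_rows([
  [[0,0,-0.05,0,0,0,-1],[0,0,-0.05,0,0,0,-1],[0,0,-0.05,0,0,0,-1],[-0.03,-0.04,-0.03,0,0,0,-1],[-0.03,-0.04,0,0,0,0,-1],[0,0,0,0,0,0,-1],[0,0,0,0,0,0,-1]],
])

```text
time_s: 6.62
position: [0.5272, 0.291, 0.2422]
tool_rot: [[-1.0, -0.001, -0.001], [-0.001, 1.0, 0.0], [0.001, 0.0, -1.0]]
ft_force: [-0.4, 0.5, 0.1]
grip_width: 0.0003
gripper_force: 0.0
```

```bash
python3 - <<'E'
from h import *
d=grab('wrist');s=d['s'];print(np.round(s['position'],4))
P=cloud(d);save('w2.png',d['image'],1.4);np.savez('pics/w2.npz',P=P,im=d['image'])
X,Y,Z=P[...,0],P[...,1],P[...,2]
m=(Z>.02)&(Z<.15)&(Y>.34)&(Y<.4)&(X>.34)&(X<.6)
q=P[m];print(len(q),np.round(np.nanpercentile(q,[1,50,99],axis=0),4))
for a,b in((.36,.45),(.5,.6)):
  for z0,z1 in((.039,.048),(.056,.068)):
    m=(Z>z0)&(Z<z1)&(X>a)&(X<b)&(Y>.25)&(Y<.32)
    pts=P[m][:,:2].astype(np.float32)
    n,l,st,c=cv2.connectedComponentsWithStats(m.astype(np.uint8));k=1+st[1:,4].argmax();pts=P[l==k][:,:2].astype(np.float32)
    print(a,z0,len(pts),cv2.minAreaRect(pts),cv2.minEnclosingCircle(pts),pts.mean(0))
E
```

```text
[0.5272 0.291  0.2422]
3402 [[0.374  0.3457 0.0275]
 [0.4725 0.3703 0.0329]
 [0.5961 0.3786 0.0368]]
0.36 0.039 3084 ((0.3998620808124542, 0.28636929392814636), (0.05969405546784401, 0.04884409159421921), 89.20481872558594) ((0.3946933448314667, 0.2865980565547943), 0.030609723180532455) [0.40052792 0.2871739 ]
0.36 0.056 878 ((0.394177109003067, 0.2867562770843506), (0.012997137382626534, 0.03836844861507416), 21.76515007019043) ((0.3946760594844818, 0.2869024872779846), 0.019318370148539543) [0.39493793 0.28692588]
0.5 0.039 2637 ((0.5456534028053284, 0.2830577790737152), (0.060464661568403244, 0.0517837256193161), 35.212032318115234) ((0.5431767702102661, 0.28686609864234924), 0.030682623386383057) [0.5428136  0.28422472]
0.5 0.056 661 ((0.5429664850234985, 0.28660058975219727), (0.0377635695040226, 0.012937339022755623), 36.394039154052734) ((0.5424619913101196, 0.2872850298881531), 0.019092833623290062) [0.5421006 0.286721 ]
```

View pics/w2.png

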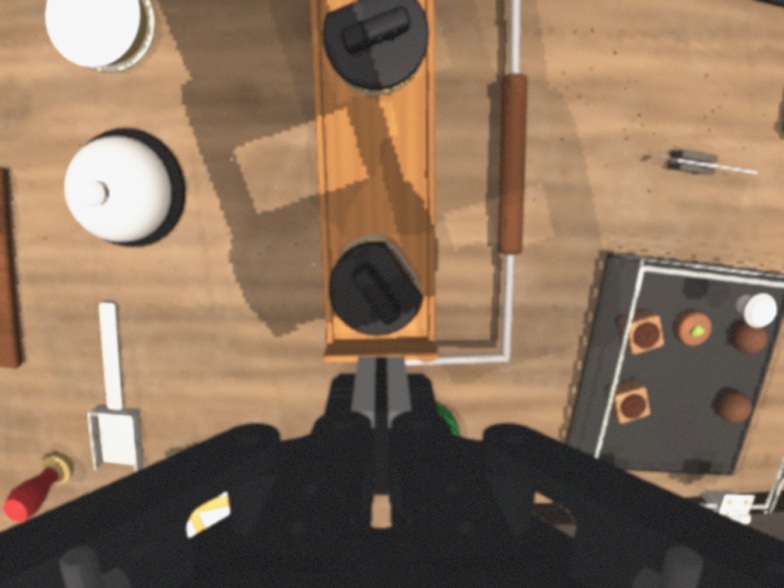

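The handle is folded, with its bar at (512,165) lying level at y=0.370. In this view A's tab is at (377,30) and B's at (378,290), with B's flat on the upper right. Next I'll look at the dispenser.

send_rows([
  [[-0.004,-0.039,0,0,0,0,-1],[-0.004,-0.039,0,0,0,0,-1],[-0.004,-0.039,0,0,0,0,-1],[-0.004,-0.039,0,0,0,0,-1],[-0.004,-0.039,0,0,0,0,-1],[-0.004,-0.039,0,0,0,0,-1],[-0.004,-0.039,0,0,0,0,-1],[-0.004,-0.039,0,0,0,0,-1],[-0.004,-0.039,0,0,0,0,-1],[-0.004,-0.039,0,0,0,0,-1],[0,0,0,0,0,0,-1],[0,0,0,0,0,0,-1]],
])

```text
time_s: 8.18
position: [0.5679, -0.0978, 0.2423]
tool_rot: [[-1.0, -0.002, -0.0], [-0.002, 1.0, 0.0], [0.0, 0.0, -1.0]]
ft_force: [-0.3, 0.3, -0.1]
grip_width: 0.0004
gripper_force: 0.0
```

```bash
python3 - <<'E'
from h import *
d=grab('wrist');s=d['s'];print(np.round(s['position'],4))
P=cloud(d);save('w3.png',d['image'],1.4);np.savez('pics/w3.npz',P=P,im=d['image'],**{k:d[k] for k in('K','k1','W')})
X,Y,Z=P[...,0],P[...,1],P[...,2]
roi=(X>.42)&(X<.6)&(Y>-.26)&(Y<.06)
def comps(z0,z1,mn,x0,x1):
    m=roi&(Z>z0)&(Z<z1)&(X>x0)&(X<x1)
    n,l,st,c=cv2.connectedComponentsWithStats(m.astype(np.uint8))
    for k in range(1,n):
        if st[k,4]>mn:
            p=P[l==k][:,:2].astype(np.float32);r=cv2.minAreaRect(p);print(z0,len(p),np.round(r[0],4),np.round(r[1],4),round(r[2],1),np.round(c[k]),'circ',np.round(cv2.minEnclosingCircle(p)[0],4),round(cv2.minEnclosingCircle(p)[1],4))
comps(.052,.068,60,.42,.53)   # knob bars
comps(.020,.030,80,.52,.62)   # collars / rollers
comps(.006,.034,800,.42,.62)
# carrier cassettes: flat side
w=np.load('pics/w2.npz');Q=w['P']
for c,a in(((.3945,.2868),21.8),((.5428,.2869),-53.6)):
    m=(Q[...,2]>.038)&(Q[...,2]<.048)&(np.hypot(Q[...,0]-c[0],Q[...,1]-c[1])<.035)
    q=Q[m][:,:2]-c
    for t in range(0,360,90):
        u=np.array([np.cos(np.radians(a+t)),np.sin(np.radians(a+t))]);print(a,t,np.round(np.percentile(q@u,99.5),4))
E
```

```text
[ 0.5679 -0.0978  0.2423]
0.052 596 [ 0.4774 -0.0989] [0.0103 0.0359] 55.4 [273.  77.] circ [ 0.4776 -0.0985] 0.0181
0.052 621 [ 0.4702 -0.1757] [0.0358 0.0105] 82.6 [173.  69.] circ [ 0.4724 -0.1759] 0.018
0.052 610 [ 0.4847 -0.0213] [0.0108 0.0353] 43.7 [371.  88.] circ [ 0.484 -0.022] 0.0178
0.02 1208 [ 0.5559 -0.1839] [0.0711 0.0621] 85.7 [177. 168.] circ [ 0.5513 -0.1838] 0.0359
0.02 1109 [ 0.5631 -0.1065] [0.0698 0.0617] 84.5 [263. 177.] circ [ 0.5591 -0.1064] 0.0355
0.02 1147 [ 0.5698 -0.0292] [0.071 0.061] 85.1 [349. 184.] circ [ 0.5663 -0.0287] 0.036
0.006 39699 [ 0.5269 -0.1029] [0.2498 0.1509] 84.6 [265. 136.] circ [ 0.5279 -0.1047] 0.142
21.8 0 0.0294
21.8 90 0.0291
21.8 180 0.0212
21.8 270 0.0296
-53.6 0 0.0296
-53.6 90 0.0293
-53.6 180 0.0211
-53.6 270 0.0295
```

View pics/w3.png

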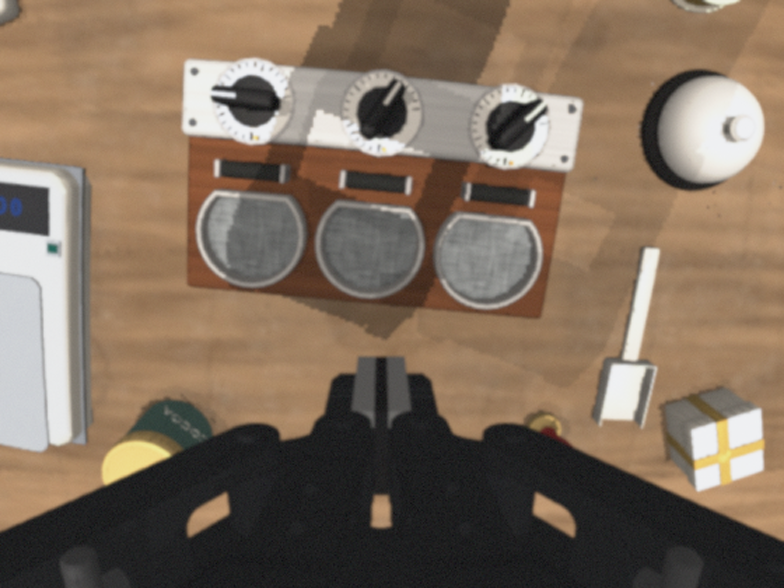

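The picture shows the marks of the left, mid and right knobs at (545,103), (400,82) and (213,95), with the zero lines pointing down (+x). The right knob needs about 92° CCW, mid 209.5° and left 221°. I'll start with the right knob.

send_rows([
  [[0.0489,-0.039,0,0,0,0,0],[0.0489,-0.039,0,0,0,0,0],[0,0,0,0,0,0.17,0],[0,0,0,0,0,0.17,0],[0,0,0,0,0,0.17,0],[0,0,0,0,0,0.17,0],[0,0,0,0,0,0.17,0],[0,0,0,0,0,0.17,0],[0,0,0,0,0,0.17,0],[0,0,0,0,0,0.17,0],[0,0,0,0,0,0.17,0],[0,0,0,0,0,0.17,0]],
])

```text
time_s: 9.72
position: [0.4706, -0.1758, 0.2425]
tool_rot: [[0.131, 0.991, 0.0], [0.991, -0.131, 0.0], [0.0, 0.0, -1.0]]
ft_force: [-1.0, -0.5, -0.2]
grip_width: 0.0425
gripper_force: 0.0
```

send_rows([
  [[0,0,0.04,0,0,0,0],[0,0,0.04,0,0,0,0],[0,0,0.04,0,0,0,0],[0,0,0.02,0,0,0,0],[0,0,0,0,0,0,0]],
])

```text
time_s: 10.35
position: [0.4701, -0.1758, 0.1015]
tool_rot: [[0.126, 0.992, -0.002], [0.992, -0.126, 0.002], [0.001, -0.002, -1.0]]
ft_force: [-0.6, -0.2, -0.7]
grip_width: 0.0422
gripper_force: 0.0
```

send_rows([
  [[0,0,0.02,0,0,0,0],[0,0,0.0165,0,0,0,0],[0,0,0,0,0,0,-1],[0,0,0,0,0,0,-1],[0,0,0,0,0,0,-1],[0,0,0,0,0,0,-1]],
], squeeze=40)

```text
time_s: 11.1
position: [0.4686, -0.1767, 0.0671]
tool_rot: [[0.126, 0.992, -0.004], [0.992, -0.126, 0.0], [-0.0, -0.004, -1.0]]
ft_force: [-12.4, 0.2, 7.7]
grip_width: 0.0088
gripper_force: 41.1
```

send_rows([
  [[0,0,0,0,0,-0.168,-1],[0,0,0,0,0,-0.168,-1],[0,0,0,0,0,-0.168,-1],[0,0,0,0,0,-0.168,-1],[0,0,0,0,0,-0.168,-1],[0,0,0,0,0,-0.168,-1],[0,0,0,0,0,-0.168,-1],[0,0,0,0,0,-0.168,-1],[0,0,0,0,0,-0.168,-1],[0,0,0,0,0,-0.1,-1],[0,0,0,0,0,-0.068,-1],[0,0,0,0,0,0,-1]],
])

```text
time_s: 12.6
position: [0.4699, -0.1755, 0.0671]
tool_rot: [[-1.0, 0.021, -0.0], [0.021, 1.0, 0.003], [0.0, 0.003, -1.0]]
ft_force: [-3.2, 9.2, 6.8]
grip_width: 0.0091
gripper_force: 59.9
```

```bash
python3 -c "
from h import *
s=telemetry.observe();R=np.array(s['tool_rot']);print(s['position'],np.degrees(np.arctan2(R[1,1],R[0,1])),s['wrist_torque'],s['ft_force'],s['grip_width'],s['gripper_force'])"
```

```text
[ 0.4699208  -0.17553304  0.06712625] 88.8072014509841 [ 1.42423665  0.46086363 -1.20350368] [-3.19459061  9.21659813  6.8010164 ] 0.009131281833072876 59.88903388381004
```

send_rows([
  [[0,0,0,0,0,0,0],[0,0,0,0,0,0,0],[0,0,-0.02,0,0,0,0],[0,0,-0.03,0,0,0,0],[-0.003,0.0386,-0.02,0,0,0,0],[-0.003,0.0386,0,0,0,0,0],[0,0,0,0,0,0.18,0],[0,0,0,0,0,0.18,0],[0,0,0,0,0,0.18,0],[0,0,0,0,0,0.18,0],[0,0,0,0,0,0.18,0],[0,0,0,0,0,0.18,0]],
])

```text
time_s: 14.1
position: [0.478, -0.1003, 0.1362]
tool_rot: [[-0.449, 0.893, 0.001], [0.893, 0.449, -0.001], [-0.001, 0.0, -1.0]]
ft_force: [-0.5, 1.1, 0.6]
grip_width: 0.0428
gripper_force: 0.0
```

send_rows([
  [[0,0,0,0,0,0.18,0],[0,0,0,0,0,0.18,0],[0,0,0,0,0,0.18,0],[0,0,0,0,0,0.18,0],[0,0,0,0,0,0.18,0],[0,0,0,0,0,0.18,0],[0,0,0,0,0,0.18,0],[0,0,0,0,0,0.18,0],[0,0,0,0,0,0.18,0],[0,0,0,0,0,0.18,0],[0,0,0,0,0,0.18,0],[0,0,0,0,0,0,0]],
])

```text
time_s: 15.6
position: [0.478, -0.1003, 0.1361]
tool_rot: [[0.998, 0.064, 0.001], [0.064, -0.998, -0.0], [0.001, 0.001, -1.0]]
ft_force: [1.1, 0.5, -0.6]
grip_width: 0.0426
gripper_force: 0.0
```

```bash
cat >> h.py <<'E'
def go(x,y,z,psi):
    s=telemetry.observe();R=np.array(s['tool_rot']);p=np.array(s['position'])
    a=np.degrees(np.arctan2(R[1,1],R[0,1]));t=R.T@(np.array([x,y,z])-p)
    print('pos',np.round(p,4),'psi',round(a,1),'q6',round(s['q'][5],1),'shift',np.round(t,4),'turn',round(np.radians(a-psi),3),'tilt',np.round(R[:,2],3),'F',np.round(s['ft_force'],1),'w',round(s['grip_width'],4),'gf',round(s['gripper_force'],1),'t',s['time_s'])
E
python3 -c "
from h import *
go(.4774,-.0985,.066,-124.6)"
```

```text
pos [ 0.478  -0.1003  0.1361] psi -86.3 q6 60.5 shift [-0.0005 -0.0019  0.0701] turn 0.668 tilt [ 0.001 -0.    -1.   ] F [ 1.1  0.5 -0.6] w 0.0426 gf 0.0 t 15.6
```

send_rows([
  [[-0.0005,-0.0019,0,0,0,0.167,0],[0,0,0,0,0,0.167,0],[0,0,0,0,0,0.167,0],[0,0,0,0,0,0.167,0],[0,0,0.03,0,0,0,0],[0,0,0.025,0,0,0,0],[0,0,0.015,0,0,0,0],[0,0,0,0,0,0,-1],[0,0,0,0,0,0,-1],[0,0,0,0,0,0,-1],[0,0,0,0,0,0,-1]],
])

```text
time_s: 16.98
position: [0.4774, -0.0986, 0.0665]
tool_rot: [[0.823, -0.568, 0.001], [-0.568, -0.823, -0.001], [0.001, 0.0, -1.0]]
ft_force: [-3.0, -2.6, 4.7]
grip_width: 0.009
gripper_force: 43.4
```

send_rows([
  [[0,0,0,0,0,-0.18,-1],[0,0,0,0,0,-0.18,-1],[0,0,0,0,0,-0.18,-1],[0,0,0,0,0,-0.18,-1],[0,0,0,0,0,-0.18,-1],[0,0,0,0,0,-0.18,-1],[0,0,0,0,0,-0.18,-1],[0,0,0,0,0,-0.18,-1],[0,0,0,0,0,-0.18,-1],[0,0,0,0,0,-0.18,-1],[0,0,0,0,0,0,-1],[0,0,0,0,0,0,-1]],
])

```text
time_s: 18.48
position: [0.4765, -0.0959, 0.0665]
tool_rot: [[0.367, 0.93, -0.001], [0.93, -0.367, 0.004], [0.003, -0.003, -1.0]]
ft_force: [-2.8, 13.1, 12.4]
grip_width: 0.0089
gripper_force: 44.4
```

```bash
python3 -c "
from h import *
go(.4774,-.0985,.066,89)"
```

```text
pos [ 0.4765 -0.0959  0.0665] psi -21.5 q6 -4.1 shift [-0.0021  0.0018  0.0005] turn -1.929 tilt [-0.001  0.004 -1.   ] F [-2.8 13.1 12.4] w 0.0089 gf 44.4 t 18.475
```

send_rows([
  [[0,0,0,0,0,-0.18,-1],[0,0,0,0,0,-0.18,-1],[0,0,0,0,0,-0.18,-1],[0,0,0,0,0,-0.18,-1],[0,0,0,0,0,-0.18,-1],[0,0,0,0,0,-0.18,-1],[0,0,0,0,0,-0.18,-1],[0,0,0,0,0,-0.18,-1],[0,0,0,0,0,-0.18,-1],[0,0,0,0,0,-0.18,-1],[0,0,0,0,0,-0.129,-1],[0,0,0,0,0,0,-1]],
])

```text
time_s: 19.98
position: [0.4741, -0.0974, 0.0665]
tool_rot: [[-1.0, 0.019, -0.007], [0.019, 1.0, 0.003], [0.007, 0.002, -1.0]]
ft_force: [-17.4, 0.1, 19.0]
grip_width: 0.0089
gripper_force: 64.9
```

```bash
python3 -c "
from h import *
print(telemetry.observe()['wrist_torque'])
go(.4847,-.0213,.136,-136.3)"
```

```text
[-0.1935753   3.09749733 -1.30396192]
pos [ 0.4741 -0.0974  0.0665] psi 88.9 q6 -114.5 shift [-0.0087  0.0765 -0.0694] turn 3.931 tilt [-0.007  0.003 -1.   ] F [-17.4   0.1  19. ] w 0.0089 gf 64.9 t 19.975
```

send_rows([
  [[0,0,0,0,0,0,0],[0,0,0,0,0,0,0],[0,0,-0.02,0,0,0,0],[0,0,-0.03,0,0,0,0],[-0.0045,0.038,-0.02,0,0,0,0],[-0.0045,0.038,0,0,0,0,0],[0,0,0,0,0,0.18,0],[0,0,0,0,0,0.18,0],[0,0,0,0,0,0.18,0],[0,0,0,0,0,0.18,0],[0,0,0,0,0,0.18,0],[0,0,0,0,0,0.18,0]],
])

```text
time_s: 21.48
position: [0.4878, -0.0223, 0.1358]
tool_rot: [[-0.451, 0.893, 0.0], [0.893, 0.451, 0.0], [-0.0, 0.0, -1.0]]
ft_force: [0.4, -0.1, 0.7]
grip_width: 0.0426
gripper_force: 0.0
```

send_rows([
  [[0,0,0,0,0,0.18,0],[0,0,0,0,0,0.18,0],[0,0,0,0,0,0.18,0],[0,0,0,0,0,0.18,0],[0,0,0,0,0,0.18,0],[0,0,0,0,0,0.18,0],[0,0,0,0,0,0.18,0],[0,0,0,0,0,0.18,0],[0,0,0,0,0,0.18,0],[0,0,0,0,0,0.18,0],[0,0,0,0,0,0.18,0],[0,0,0,0,0,0.18,0]],
])

```text
time_s: 22.98
position: [0.4878, -0.0223, 0.1358]
tool_rot: [[0.993, -0.122, 0.0], [-0.122, -0.993, 0.0], [0.0, -0.0, -1.0]]
ft_force: [0.2, -0.1, 0.5]
grip_width: 0.0424
gripper_force: 0.0
```

```bash
python3 -c "
from h import *
go(.4847,-.0213,.066,-136.3)"
```

```text
pos [ 0.4878 -0.0223  0.1358] psi -97.0 q6 80.4 shift [-0.0033 -0.0006  0.0698] turn 0.686 tilt [ 0.  0. -1.] F [ 0.2 -0.1  0.5] w 0.0424 gf 0.0 t 22.975
```

send_rows([
  [[-0.0033,-0.0006,0,0,0,0.1715,0],[0,0,0,0,0,0.1715,0],[0,0,0,0,0,0.1715,0],[0,0,0,0,0,0.1715,0],[0,0,0.03,0,0,0,0],[0,0,0.025,0,0,0,0],[0,0,0.015,0,0,0,0],[0,0,0,0,0,0,-1],[0,0,0,0,0,0,-1],[0,0,0,0,0,0,-1],[0,0,0,0,0,0,-1]],
])

```text
time_s: 24.35
position: [0.4846, -0.0216, 0.0664]
tool_rot: [[0.695, -0.719, 0.001], [-0.719, -0.695, -0.0], [0.001, -0.001, -1.0]]
ft_force: [-0.3, -1.1, 2.9]
grip_width: 0.0093
gripper_force: 43.1
```

send_rows([
  [[0,0,0,0,0,-0.18,-1],[0,0,0,0,0,-0.18,-1],[0,0,0,0,0,-0.18,-1],[0,0,0,0,0,-0.18,-1],[0,0,0,0,0,-0.18,-1],[0,0,0,0,0,-0.18,-1],[0,0,0,0,0,-0.18,-1],[0,0,0,0,0,-0.18,-1],[0,0,0,0,0,-0.18,-1],[0,0,0,0,0,-0.18,-1],[0,0,0,0,0,-0.18,-1],[0,0,0,0,0,0,-1]],
])

```text
time_s: 25.85
position: [0.4839, -0.0182, 0.0664]
tool_rot: [[0.382, 0.924, -0.0], [0.924, -0.382, 0.006], [0.005, -0.003, -1.0]]
ft_force: [1.1, 23.2, 6.6]
grip_width: 0.0089
gripper_force: 43.9
```

```bash
python3 -c "
from h import *
go(.4847,-.0213,.066,89)"
```

```text
pos [ 0.4839 -0.0182  0.0664] psi -22.5 q6 5.8 shift [-0.0026  0.002   0.0003] turn -1.945 tilt [-0.     0.006 -1.   ] F [ 1.1 23.2  6.6] w 0.0089 gf 43.9 t 25.85
```

send_rows([
  [[0,0,0,0,0,-0.18,-1],[0,0,0,0,0,-0.18,-1],[0,0,0,0,0,-0.18,-1],[0,0,0,0,0,-0.18,-1],[0,0,0,0,0,-0.18,-1],[0,0,0,0,0,-0.18,-1],[0,0,0,0,0,-0.18,-1],[0,0,0,0,0,-0.18,-1],[0,0,0,0,0,-0.18,-1],[0,0,0,0,0,-0.18,-1],[0,0,0,0,0,-0.145,-1],[0,0,0,0,0,0,-1]],
])

```text
time_s: 27.35
position: [0.4809, -0.0198, 0.0663]
tool_rot: [[-1.0, 0.02, -0.008], [0.02, 1.0, 0.004], [0.008, 0.004, -1.0]]
ft_force: [-15.2, 6.0, 18.0]
grip_width: 0.0087
gripper_force: 64.3
```

send_rows([
  [[0,0,0,0,0,0,0],[0,0,0,0,0,0,0],[0,0,-0.02,0,0,0,0],[0,0,-0.05,0,0,0,0],[-0.03,0,-0.05,0,0,0,0],[-0.05,-0.04,-0.055,0,0,0,-0.8],[0,-0.04,0,0,0,0,-0.8],[0,0,0,0,0,0,-0.8],[0,0,0,0,0,0,-0.8]],
])

```text
time_s: 28.48
position: [0.5499, -0.092, 0.2262]
tool_rot: [[-1.0, 0.019, -0.001], [0.019, 1.0, 0.001], [0.001, 0.001, -1.0]]
ft_force: [0.4, -0.3, -0.6]
grip_width: 0.0084
gripper_force: 0.0
```

```bash
cat > look.py <<'E'
from h import *
def knobs(P):
    X,Y,Z=P[...,0],P[...,1],P[...,2]
    m=(X>.44)&(X<.52)&(Y>-.22)&(Y<.02)&(Z>.052)&(Z<.068)
    n,l,st,c=cv2.connectedComponentsWithStats(m.astype(np.uint8))
    for k in range(1,n):
        if st[k,4]>60:
            p=P[l==k][:,:2].astype(np.float32);ce,(a,b),t=cv2.minAreaRect(p)
            ang=(t if a>b else t+90)%180;e=np.linalg.eigh(np.cov(p.T))[1][:,1];pa=np.degrees(np.arctan2(e[1],e[0]))%180
            print('knob',np.round(ce,4),round(ang,1),round(pa,1))
def base(P):
    X,Y,Z=P[...,0],P[...,1],P[...,2]
    m=(X>.42)&(X<.63)&(Y>-.26)&(Y<.06)&(Z>.006)&(Z<.034)
    n,l,st,c=cv2.connectedComponentsWithStats(m.astype(np.uint8));k=1+st[1:,4].argmax()
    print('base',cv2.minAreaRect(P[l==k][:,:2].astype(np.float32)))
E
python3 -c "
from look import *
d=grab('wrist');P=cloud(d);save('w4.png',d['image'],1.4);knobs(P);base(P)
go(.3945,.2868,.19,21.8)"
```

```text
knob [ 0.4698 -0.1757] 175.1 174.4
knob [ 0.4773 -0.0986] 173.0 174.1
knob [ 0.4846 -0.021 ] 173.6 174.3
base ((0.5271303653717041, -0.10323823988437653), (0.25026047229766846, 0.15080909430980682), 84.58118438720703)
pos [ 0.5499 -0.0916  0.2263] psi 88.9 q6 -110.6 shift [0.1623 0.3755 0.0365] turn 1.172 tilt [-0.001  0.    -1.   ] F [ 0.9  0.2 -0.6] w 0.0083 gf 0.0 t 28.525
```

View pics/w4.png

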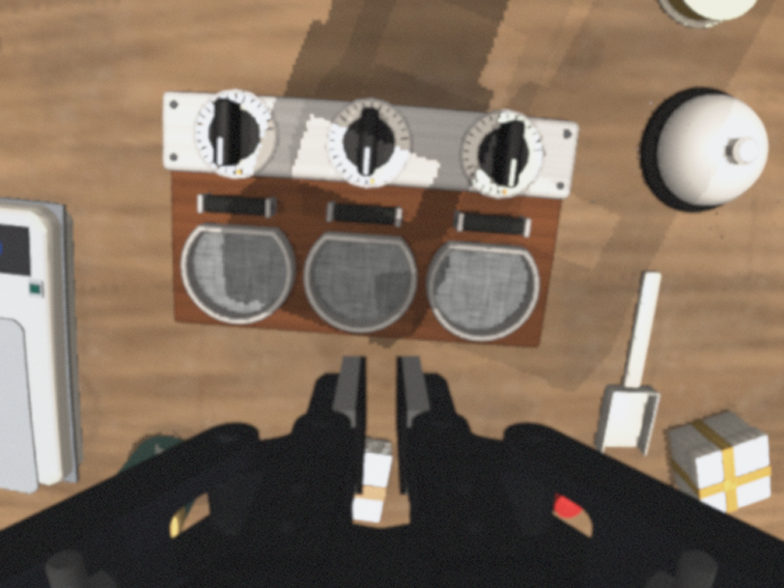

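The marks of all three knobs now point down at their zero lines, about (221,150), (368,155) and (513,170). Next I fetch cassette A.

send_rows([
  [[0.0232,0.0536,0,0,0,0,0],[0.0232,0.0536,0,0,0,0,0],[0.0232,0.0536,0,0,0,0,0],[0.0232,0.0536,0,0,0,0,0],[0.0232,0.0536,0,0,0,0,0],[0.0232,0.0536,0,0,0,0,0],[0.0232,0.0536,0,0,0,0,0],[0,0,0,0,0,0,0],[0,0,0,0,0,0,0]],
])

```text
time_s: 29.65
position: [0.3943, 0.286, 0.2265]
tool_rot: [[-1.0, 0.017, -0.0], [0.017, 1.0, -0.0], [0.0, -0.0, -1.0]]
ft_force: [-1.0, 0.5, -0.1]
grip_width: 0.0424
gripper_force: 0.0
```

```bash
cat >> look.py <<'E'
def tabs(P,xs=((.35,.45),(.5,.6)),ys=(.2,.36),z=(.056,.068)):
    X,Y,Z=P[...,0],P[...,1],P[...,2]
    for a,b in xs:
        m=(Z>z[0])&(Z<z[1])&(X>a)&(X<b)&(Y>ys[0])&(Y<ys[1])
        n,l,st,c=cv2.connectedComponentsWithStats(m.astype(np.uint8))
        for k in range(1,n):
            if st[k,4]>150: print('tab',st[k,4],[np.round(v,4) for v in cv2.minAreaRect(P[l==k][:,:2].astype(np.float32))],np.round(P[l==k][:,2].mean(),4))
E
python3 -c "
from look import *
d=grab('wrist');P=cloud(d);tabs(P);cv2.imwrite('pics/w5.png',d['image'])
go(.3945,.2868,.12,21.8)"
```

```text
tab 760 [array([0.3941, 0.2865]), array([0.0127, 0.0378]), np.float64(21.7051)] 0.0616
tab 554 [array([0.5342, 0.2932]), array([0.0379, 0.013 ]), np.float64(22.3342)] 0.0614
pos [0.3948 0.2855 0.2265] psi 88.9 q6 -67.0 shift [0.0003 0.0013 0.1065] turn 1.171 tilt [-0. -0. -1.] F [ 0.1 -0.2  0.3] w 0.0424 gf 0.0 t 29.7
```

send_rows([
  [[0,0.0013,0,0,0,0.1673,0],[0,0,0,0,0,0.1673,0],[0,0,0,0,0,0.1673,0],[0,0,0,0,0,0.1673,0],[0,0,0,0,0,0.1673,0],[0,0,0,0,0,0.1673,0],[0,0,0,0,0,0.1673,0],[0,0,0.05,0,0,0,0],[0,0,0.05,0,0,0,0],[0,0,0.03,0,0,0,0],[0,0,0,0,0,0,0]],
])

```text
time_s: 31.08
position: [0.3946, 0.2858, 0.0952]
tool_rot: [[-0.37, 0.929, -0.004], [0.929, 0.37, -0.002], [-0.0, -0.004, -1.0]]
ft_force: [0.8, -0.6, 0.7]
grip_width: 0.0428
gripper_force: 0.0
```

```bash
python3 -c "
from look import *
go(.3943,.2866,.073,21.75)"
```

```text
pos [0.3946 0.2858 0.0952] psi 21.7 q6 0.3 shift [0.0008 0.0001 0.0222] turn -0.001 tilt [-0.004 -0.002 -1.   ] F [ 0.8 -0.6  0.7] w 0.0428 gf 0.0 t 31.075
```

send_rows([
  [[0.0008,0,0.015,0,0,0,0],[0,0,0.0075,0,0,0,0],[0,0,0,0,0,0,-1],[0,0,0,0,0,0,-1],[0,0,0,0,0,0,-1],[0,0,0,0,0,0,-1],[0,0,-0.02,0,0,0,-1],[0,0,-0.04,0,0,0,-1],[0,0,-0.04,0,0,0,-1],[0,0,-0.02,0,0,0,-1],[0,0,0,0,0,0,-1]],
], squeeze=60)

```text
time_s: 32.45
position: [0.3948, 0.2881, 0.195]
tool_rot: [[-0.372, 0.928, 0.002], [0.928, 0.372, 0.001], [0.0, 0.003, -1.0]]
ft_force: [-0.3, -0.0, -2.0]
grip_width: 0.0107
gripper_force: 61.4
```

```bash
python3 -c "
from look import *
go(.5658,-.0288,.19,-5.3)"
```

```text
pos [0.3948 0.2881 0.195 ] psi 21.8 q6 0.4 shift [-0.3578  0.0409  0.005 ] turn 0.473 tilt [ 0.002  0.001 -1.   ] F [-0.3 -0.  -2. ] w 0.0107 gf 61.4 t 32.45
```

send_rows([
  [[-0.0447,0.0051,0,0,0,0,-1],[-0.0447,0.0051,0,0,0,0,-1],[-0.0447,0.0051,0,0,0,0,-1],[-0.0447,0.0051,0,0,0,0,-1],[-0.0447,0.0051,0,0,0,0,-1],[-0.0447,0.0051,0,0,0,0,-1],[-0.0447,0.0051,0,0,0,0,-1],[-0.0447,0.0051,0,0,0,0,-1],[0,0,0,0,0,0.1577,-1],[0,0,0,0,0,0.1577,-1],[0,0,0,0,0,0.1577,-1],[0,0,0,0,0,0,-1]],
])

```text
time_s: 33.95
position: [0.5649, -0.0288, 0.1925]
tool_rot: [[0.091, 0.996, -0.002], [0.996, -0.091, 0.001], [0.0, -0.002, -1.0]]
ft_force: [0.2, 0.6, -1.2]
grip_width: 0.0104
gripper_force: 61.4
```

```bash
python3 - <<'E'
from look import *
go(.5658,-.0288,.12,-5.3)
d=grab('wrist');P=cloud(d);save('w6.png',d['image'],1.4)
s=d['s'];p=np.array(s['position'])
X,Y,Z=P[...,0],P[...,1],P[...,2]
for z in (p[2]-.031,):
    m=(abs(Z-z)<.006)&(abs(X-p[0])<.05)&(abs(Y-p[1])<.05)
    q=P[m];print(len(q),np.round(np.percentile(q,[0.5,50,99.5],axis=0),4) if len(q) else 0)
m=(abs(X-p[0])<.05)&(abs(Y-p[1])<.05)&(Z>.05);print(np.histogram(Z[m],np.arange(.05,.26,.01)))
E
```

```text
pos [ 0.5649 -0.0288  0.1925] psi -5.2 q6 -9.7 shift [0.0001 0.0011 0.0725] turn 0.002 tilt [-0.002  0.001 -1.   ] F [ 0.2  0.6 -1.2] w 0.0104 gf 61.4 t 33.95
6051 [[ 0.5461 -0.0561  0.1568]
 [ 0.574  -0.0129  0.1626]
 [ 0.5957  0.0011  0.1661]]
(array([    0,     0,     0,     0,     0,     0,     0,    27,   324,
         309,   455,  5907,  1445,  2480,   950,  1404,  3742,  8684,
        8063, 12542]), array([0.05, 0.06, 0.07, 0.08, 0.09, 0.1 , 0.11, 0.12, 0.13, 0.14, 0.15,
       0.16, 0.17, 0.18, 0.19, 0.2 , 0.21, 0.22, 0.23, 0.24, 0.25]))
```

View pics/w6.png

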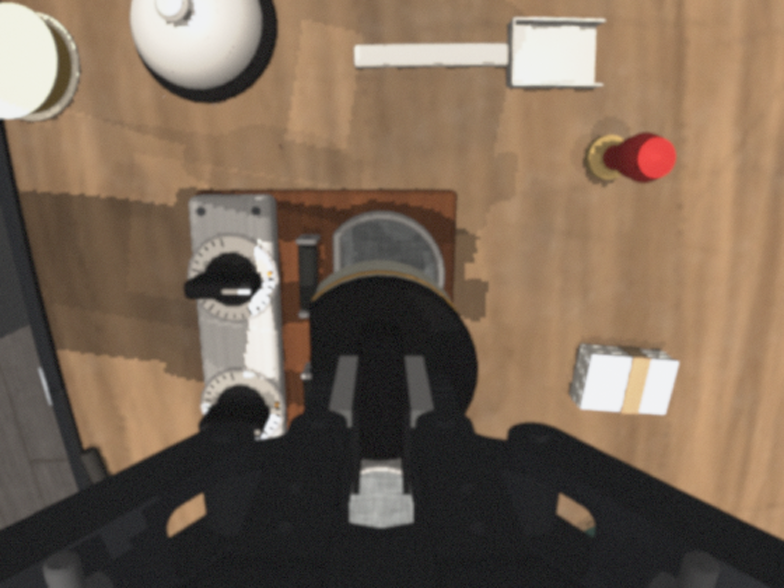

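send_rows([
  [[0,0.0006,0.04,0,0,0,-1],[0,0,0.04,0,0,0,-1],[0,0,0.0165,0,0,0,-1],[0,0,0,0,0,0,-1],[0,0,0,0,0,0,-1]],
])

```text
time_s: 34.62
position: [0.5663, -0.029, 0.0982]
tool_rot: [[0.091, 0.996, 0.001], [0.996, -0.091, -0.0], [-0.0, 0.001, -1.0]]
ft_force: [0.1, -0.5, -0.9]
grip_width: 0.0106
gripper_force: 61.3
```

```bash
python3 - <<'E'
from look import *
go(.5656,-.0288,.0766,-5.3)
d=grab('wrist');P=cloud(d);p=np.array(d['s']['position']);X,Y,Z=P[...,0],P[...,1],P[...,2]
m=(abs(Z-(p[2]-.0295))<.004)&(abs(X-p[0])<.04)&(Y-p[1]>.012)&(Y-p[1]<.05)
cs,_=cv2.findContours(m.astype(np.uint8),cv2.RETR_EXTERNAL,cv2.CHAIN_APPROX_NONE)
c=max(cs,key=cv2.contourArea)[:,0];q=P[c[:,1],c[:,0]][:,:2]
r=np.hypot(*(q-p[:2]).T);q=q[(r>.0275)&(r<.034)]
from scipy.optimize import least_squares
f=least_squares(lambda v:np.hypot(q[:,0]-v[0],q[:,1]-v[1])-.0297,p[:2],loss='soft_l1',f_scale=.0005);print(len(q),f.x,f.cost)
E
```

```text
pos [ 0.5663 -0.029   0.0982] psi -5.2 q6 -9.7 shift [ 0.0002 -0.0007  0.0216] turn 0.002 tilt [ 0.001 -0.    -1.   ] F [ 0.1 -0.5 -0.9] w 0.0106 gf 61.3 t 34.625
138 [ 0.5674583  -0.02868195] 7.206414844886422e-06
```

send_rows([
  [[0,-0.0005,0.005,0,0,0,-1],[0,0,0.005,0,0,0,-1],[0,0,0.004,0,0,0,-1],[0,0,0.003,0,0,0,-1],[0,0,0,0,0,0,-1]],
])

```text
time_s: 35.3
position: [0.5653, -0.0289, 0.0803]
tool_rot: [[0.092, 0.996, -0.001], [0.996, -0.092, 0.0], [0.0, -0.001, -1.0]]
ft_force: [0.3, 0.2, -1.1]
grip_width: 0.0103
gripper_force: 61.3
```

send_rows([
  [[0,0,0.002,0,0,0,-1],[0,0,0.0015,0,0,0,-1],[0,0,0.001,0,0,0,-1],[0,0,0,0,0,0,-1]],
])

```text
time_s: 35.8
position: [0.5653, -0.029, 0.0785]
tool_rot: [[0.092, 0.996, 0.001], [0.996, -0.092, -0.001], [-0.001, 0.001, -1.0]]
ft_force: [-8.4, 1.2, 22.4]
grip_width: 0.0099
gripper_force: 64.3
```

send_rows([
  [[0,0,-0.001,0,0,0,0],[0,0,0,0,0,0,0],[0,0,0,0,0,0,0],[0,0,-0.03,0,0,0,0],[-0.0,0,-0.05,0,0,0,0],[0,0,-0.05,0,0,0,0],[0,0,0,0,0,0,0]],
])

```text
time_s: 36.67
position: [0.5667, -0.0292, 0.2106]
tool_rot: [[0.092, 0.996, 0.007], [0.996, -0.092, -0.002], [-0.001, 0.007, -1.0]]
ft_force: [0.7, -0.7, -0.1]
grip_width: 0.0426
gripper_force: 0.0
```

```bash
python3 - <<'E'
from look import *
d=grab('wrist');P=cloud(d);tabs(P,xs=((.5,.62),),ys=(-.08,.03),z=(.058,.075))
X,Y,Z=P[...,0],P[...,1],P[...,2]
m=(np.hypot(X-.566,Y+.029)<.03)&(Z>.035)&(Z<.057);print(m.sum(),np.round(np.percentile(Z[m],[5,25,50,75,95]),4))
t=grab('top');P=cloud(t);tabs(P,xs=((.33,.47),(.47,.62)),ys=(.2,.4),z=(.05,.075))
go(.535,.293,.2,-53.6)
E
```

```text
tab 850 [array([ 0.5662, -0.029 ]), array([0.0375, 0.0126]), np.float64(84.7662)] 0.0657
3443 [0.0472 0.0481 0.0486 0.0491 0.0498]
pos [ 0.5652 -0.0289  0.2066] psi -5.3 q6 -9.6 shift [ 0.3177 -0.0597  0.0067] turn 0.843 tilt [-0.  0. -1.] F [ 0.3  0.3 -0.1] w 0.0427 gf 0.0 t 36.775
```

send_rows([
  [[0.053,-0.011,0,0,0,0,0],[0.053,-0.011,0,0,0,0,0],[0.053,-0.011,0,0,0,0,0],[0.053,-0.011,0,0,0,0,0],[0.053,-0.011,0,0,0,0,0],[0,0,0,0,0,0,0],[0,0,0,0,0,0,0]],
])

```text
time_s: 37.65
position: [0.5347, 0.2397, 0.2057]
tool_rot: [[0.092, 0.996, -0.002], [0.996, -0.092, -0.001], [-0.001, -0.002, -1.0]]
ft_force: [0.5, 0.3, 0.2]
grip_width: 0.0428
gripper_force: 0.0
```

```bash
python3 - <<'E'
from look import *
d=grab('wrist');P=cloud(d);save('w7.png',d['image'],1.4);tabs(P,xs=((.45,.62),),ys=(.2,.4))
X,Y,Z=P[...,0],P[...,1],P[...,2]
m=(X>.34)&(X<.6)&(Y>.23)&(Y<.35)&(Z>.036)&(Z<.049);q=P[m]
n,l,st,c=cv2.connectedComponentsWithStats(m.astype(np.uint8))
for k in range(1,n):
    if st[k,4]>300: print(st[k,4],cv2.minEnclosingCircle(P[l==k][:,:2].astype(np.float32)),np.median(P[l==k][:,2]))
go(.535,.293,.2,-53.6)
E
```

```text
tab 925 [array([0.5349, 0.2938]), array([0.0376, 0.0129]), np.float64(22.4777)] 0.0618
802 ((0.5893531441688538, 0.2899249196052551), 0.038018181920051575) 0.04172275135362688
3908 ((0.5349937677383423, 0.2936684489250183), 0.030549459159374237) 0.04458917200157275
876 ((0.35157662630081177, 0.28366565704345703), 0.03806427866220474) 0.04113771830726462
pos [0.535  0.2391 0.206 ] psi -5.3 q6 17.9 shift [ 0.0536 -0.005   0.006 ] turn 0.842 tilt [-0.002 -0.001 -1.   ] F [ 0.1 -0.2  1.5] w 0.0424 gf 0.0 t 37.7
```

View pics/w7.png

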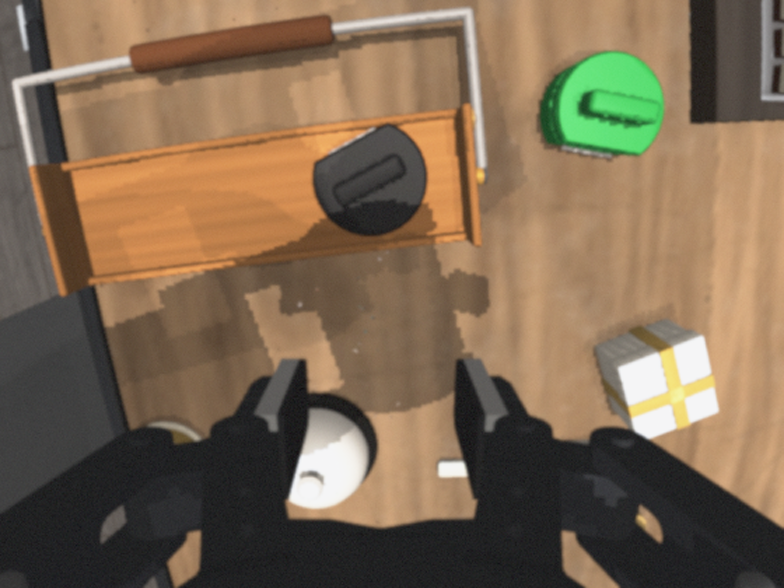

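B has been knocked but is still in the carrier. Its tab is at (368,182), at 22.5° to x, with the flat facing +y (upper left).

send_rows([
  [[0.0544,-0.005,0,0,0,0,0],[0,0,0,0,0,0.181,0],[0,0,0,0,0,0.181,0],[0,0,0,0,0,0.181,0],[0,0,0,0,0,0.181,0],[0,0,0,0,0,0.181,0],[0,0,0,0,0,0.181,0],[0,0,0.05,0,0,0,0],[0,0,0.05,0,0,0,0],[0,0,0,0,0,0,0],[0,0,0,0,0,0,0]],
])

```text
time_s: 39.08
position: [0.5362, 0.2942, 0.1089]
tool_rot: [[0.924, 0.382, 0.002], [0.382, -0.924, 0.001], [0.003, 0.0, -1.0]]
ft_force: [-0.1, 0.1, 0.6]
grip_width: 0.0428
gripper_force: 0.0
```

```bash
python3 -c "
from look import *
go(.5349,.2937,.073,-67.5)"
```

```text
pos [0.5362 0.2942 0.1089] psi -67.6 q6 85.2 shift [-0.0015 -0.      0.0359] turn -0.001 tilt [ 0.002  0.001 -1.   ] F [-0.1  0.1  0.6] w 0.0428 gf 0.0 t 39.075
```

send_rows([
  [[-0.001,0,0.02,0,0,0,0],[0,0,0.0155,0,0,0,0],[0,0,0,0,0,0,-1],[0,0,0,0,0,0,-1],[0,0,0,0,0,0,-1],[0,0,0,0,0,0,-1],[0,0,-0.02,0,0,0,-1],[0,0,-0.04,0,0,0,-1],[0,0,-0.04,0,0,0,-1],[0,0,-0.02,0,0,0,-1],[0,0,0,0,0,0,-1]],
])

```text
time_s: 40.45
position: [0.5344, 0.2944, 0.1927]
tool_rot: [[0.924, 0.383, 0.003], [0.383, -0.924, 0.001], [0.003, 0.0, -1.0]]
ft_force: [-0.0, -0.3, -2.2]
grip_width: 0.0104
gripper_force: 61.7
```

```bash
python3 -c "
from look import *
go(.5585,-.1063,.19,-5.3)"
```

```text
pos [0.5344 0.2944 0.1927] psi -67.5 q6 85.2 shift [-0.1311  0.3794  0.0025] turn -1.086 tilt [ 0.003  0.001 -1.   ] F [-0.  -0.3 -2.2] w 0.0104 gf 61.7 t 40.45
```

send_rows([
  [[-0.0187,0.0542,0,0,0,0,-1],[-0.0187,0.0542,0,0,0,0,-1],[-0.0187,0.0542,0,0,0,0,-1],[-0.0187,0.0542,0,0,0,0,-1],[-0.0187,0.0542,0,0,0,0,-1],[-0.0187,0.0542,0,0,0,0,-1],[-0.0187,0.0542,0,0,0,0,-1],[0,0,0,0,0,0,-1]],
])

```text
time_s: 41.45
position: [0.5579, -0.1099, 0.1897]
tool_rot: [[0.926, 0.378, -0.002], [0.378, -0.926, 0.0], [-0.002, -0.001, -1.0]]
ft_force: [-0.1, 0.6, -1.6]
grip_width: 0.0104
gripper_force: 61.7
```

send_rows([
  [[0,0,0,0,0,-0.181,-1],[0,0,0,0,0,-0.181,-1],[0,0,0,0,0,-0.181,-1],[0,0,0,0,0,-0.181,-1],[0,0,0,0,0,-0.181,-1],[0,0,0,0,0,-0.181,-1],[0,0,0,0,0,0,-1]],
])

```text
time_s: 42.32
position: [0.5579, -0.1054, 0.1905]
tool_rot: [[0.093, 0.996, -0.002], [0.996, -0.093, 0.001], [0.001, -0.002, -1.0]]
ft_force: [0.5, 0.1, -1.5]
grip_width: 0.0102
gripper_force: 61.7
```

```bash
cat >> look.py <<'E'
def held(dz=.0295):
    from scipy.optimize import least_squares
    d=grab('wrist');P=cloud(d);p=np.array(d['s']['position']);X,Y,Z=P[...,0],P[...,1],P[...,2]
    m=(abs(Z-(p[2]-dz))<.004)&(abs(X-p[0])<.04)&(Y-p[1]>.012)&(Y-p[1]<.05)
    c=max(cv2.findContours(m.astype(np.uint8),cv2.RETR_EXTERNAL,cv2.CHAIN_APPROX_NONE)[0],key=cv2.contourArea)[:,0]
    q=P[c[:,1],c[:,0]];z=np.median(Z[m]);q=q[:,:2]
    r=np.hypot(*(q-p[:2]).T);q=q[(r>.0275)&(r<.034)]
    f=least_squares(lambda v:np.hypot(q[:,0]-v[0],q[:,1]-v[1])-.0297,p[:2],loss='soft_l1',f_scale=.0005);print('held',len(q),f.x,f.x-p[:2],'z-TCP',z-p[2])
E
python3 -c "
from look import *
go(.5585,-.1063,.098,-5.3);held()"
```

```text
pos [ 0.5579 -0.1054  0.1905] psi -5.3 q6 -17.3 shift [-0.0009  0.0008  0.0925] turn -0.001 tilt [-0.002  0.001 -1.   ] F [ 0.5  0.1 -1.5] w 0.0102 gf 61.7 t 42.325
held 127 [ 0.5590842  -0.10673364] [ 0.00115954 -0.00129746] z-TCP -0.027880384996637392
```

send_rows([
  [[0,0,0.04,0,0,0,-1],[0,0,0.04,0,0,0,-1],[0,0,0.0145,0,0,0,-1],[0,0,0,0,0,0,-1],[0,0,0.005,0,0,0,-1],[0,0,0.005,0,0,0,-1],[0,0,0.004,0,0,0,-1],[0,0,0,0,0,0,-1]],
])

```text
time_s: 43.38
position: [0.5582, -0.1058, 0.0841]
tool_rot: [[0.092, 0.996, 0.001], [0.996, -0.092, 0.0], [0.0, 0.001, -1.0]]
ft_force: [-1.1, 2.7, -0.1]
grip_width: 0.0106
gripper_force: 62.1
```

send_rows([
  [[0,0,0.003,0,0,0,-1],[0,0,0.002,0,0,0,-1],[0,0,0,0,0,0,-1]],
])

```text
time_s: 43.75
position: [0.5581, -0.106, 0.0775]
tool_rot: [[0.092, 0.996, -0.001], [0.996, -0.092, 0.001], [0.001, -0.001, -1.0]]
ft_force: [-1.8, 4.7, -0.6]
grip_width: 0.0102
gripper_force: 61.9
```

send_rows([
  [[0,0,0.0015,0,0,0,-1],[0,0,0.0015,0,0,0,-1],[0,0,0,0,0,0,-1]],
])

```text
time_s: 44.12
position: [0.5581, -0.1059, 0.0762]
tool_rot: [[0.092, 0.996, -0.0], [0.996, -0.092, 0.0], [0.0, -0.0, -1.0]]
ft_force: [-7.3, 6.9, 14.0]
grip_width: 0.01
gripper_force: 63.9
```

Contact with the floor; release, lift and check.

send_rows([
  [[0,0,-0.0005,0,0,0,0],[0,0,0,0,0,0,0],[0,0,0,0,0,0,0],[0,0,-0.03,0,0,0,0],[0,0,-0.05,0,0,0,0],[0,0,-0.05,0,0,0,0],[-0.04,0,0,0,0,0,-1],[0,0,0,0,0,0,-1],[0,0,0,0,0,0,-1],[0,0,0,0,0,0,-1]],
])

```text
time_s: 45.38
position: [0.5546, -0.1455, 0.2052]
tool_rot: [[0.091, 0.996, -0.001], [0.996, -0.091, 0.0], [0.0, -0.001, -1.0]]
ft_force: [0.3, -0.0, 0.2]
grip_width: 0.0
gripper_force: 0.0
```

```bash
python3 - <<'E'
from look import *
d=grab('wrist');P=cloud(d);save('w8.png',d['image'],1.4);tabs(P,xs=((.5,.62),),ys=(-.2,.03),z=(.058,.075))
knobs(P)
X,Y,Z=P[...,0],P[...,1],P[...,2]
for c in((.5662,-.029),(.559,-.1066)):
  m=(np.hypot(X-c[0],Y-c[1])<.03)&(Z>.035)&(Z<.057);print(m.sum(),np.round(np.percentile(Z[m],[5,50,95]),4))
go(.467,.404,.12,90)
E
```

```text
tab 1097 [array([ 0.5662, -0.0295]), array([0.0375, 0.0119]), np.float64(84.955)] 0.0657
tab 951 [array([ 0.5591, -0.1076]), array([0.0378, 0.0127]), np.float64(84.4224)] 0.0658
knob [ 0.4848 -0.0214] 176.0 175.0
knob [ 0.4774 -0.0984] 174.2 174.8
knob [ 0.4702 -0.1754] 173.4 173.6
4111 [0.0472 0.0485 0.0498]
3750 [0.0474 0.0486 0.0498]
pos [ 0.5547 -0.1455  0.2053] psi -5.2 q6 -21.3 shift [ 0.5392 -0.1374  0.0855] turn -1.662 tilt [-0.001  0.    -1.   ] F [ 0.1 -0.7  0.1] w -0.0002 gf 0.0 t 45.425
```

View pics/w8.png

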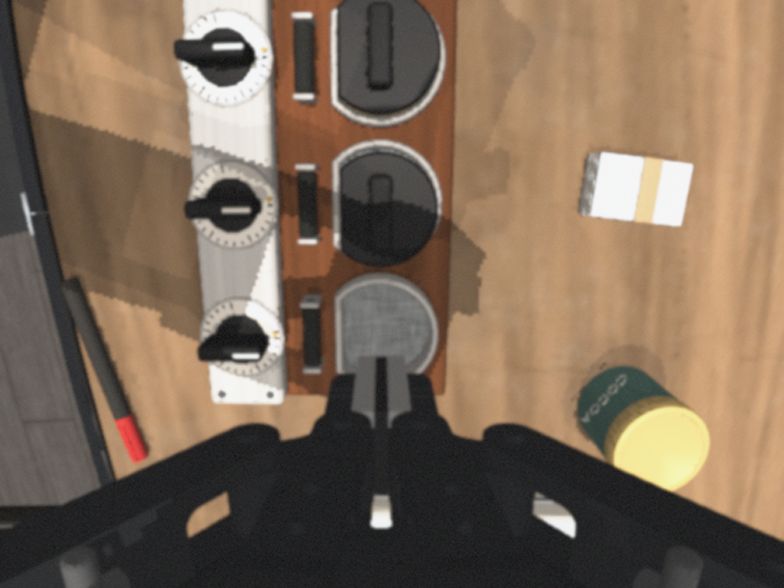

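Both cassettes are seated, with tabs at (380,45) and (381,205), and all knobs are at zero. Next I lift the handle by gripping its bar and following the arc.

send_rows([
  [[0.0505,-0.0134,0,0,0,0,0],[0.0505,-0.0134,0,0,0,0,0],[0.0505,-0.0134,0,0,0,0,0],[0.0505,-0.0134,0,0,0,0,0],[0.0505,-0.0134,0,0,0,0,0],[0.0505,-0.0134,0,0,0,0,0],[0.0505,-0.0134,0,0,0,0,0],[0.0505,-0.0134,0,0,0,0,0],[0.0505,-0.0134,0,0,0,0,0],[0.0505,-0.0134,0,0,0,0,0],[0,0,0,0,0,0,0]],
])

```text
time_s: 46.8
position: [0.4661, 0.3723, 0.205]
tool_rot: [[0.087, 0.996, -0.0], [0.996, -0.087, 0.0], [0.0, -0.0, -1.0]]
ft_force: [0.0, -0.9, -0.5]
grip_width: 0.0426
gripper_force: 0.0
```

send_rows([
  [[0,0,0,0,0,-0.166,0],[0,0,0,0,0,-0.166,0],[0,0,0,0,0,-0.166,0],[0,0,0,0,0,-0.166,0],[0,0,0,0,0,-0.166,0],[0,0,0,0,0,-0.166,0],[0,0,0,0,0,-0.166,0],[0,0,0,0,0,-0.166,0],[0,0,0,0,0,-0.166,0],[0,0,0,0,0,-0.166,0],[0,0,0.05,0,0,0,0],[0,0,0,0,0,0,0]],
])

```text
time_s: 48.3
position: [0.4663, 0.3678, 0.1528]
tool_rot: [[-1.0, 0.004, -0.007], [0.004, 1.0, -0.003], [0.007, -0.004, -1.0]]
ft_force: [-0.2, -0.1, -0.1]
grip_width: 0.0427
gripper_force: 0.0
```

```bash
python3 - <<'E'
from look import *
d=grab('wrist');P=cloud(d)
X,Y,Z=P[...,0],P[...,1],P[...,2]
m=(Z>.022)&(Z<.05)&(Y>.345)&(Y<.41)&(X>.41)&(X<.46);q=P[m];print(len(q),np.round(np.percentile(q,[1,50,99],axis=0),4))
go(.467,.370,.037,90)
E
```

```text
1849 [[0.4112 0.3627 0.0279]
 [0.4348 0.3704 0.0344]
 [0.4594 0.3783 0.0369]]
pos [0.4674 0.3685 0.1552] psi 89.8 q6 -62.9 shift [1.000e-04 1.700e-03 1.182e-01] turn -0.004 tilt [-0.002 -0.001 -1.   ] F [-0.6 -0.3  1.4] w 0.0427 gf 0.0 t 48.35
```

send_rows([
  [[0,0.0015,0.045,0,0,0,0],[0,0,0.045,0,0,0,0],[0,0,0.02,0,0,0,0],[0,0,0.006,0,0,0,0],[0,0,0,0,0,0,-1],[0,0,0,0,0,0,-1],[0,0,0,0,0,0,-1],[0,0,0,0,0,0,-1]],
], squeeze=25)

```text
time_s: 49.35
position: [0.4686, 0.3726, 0.0416]
tool_rot: [[-1.0, 0.002, 0.004], [0.002, 1.0, 0.005], [-0.004, 0.005, -1.0]]
ft_force: [-0.4, 8.8, -1.3]
grip_width: 0.0146
gripper_force: 25.9
```

send_rows([
  [[0,-0.0002,-0.0085,0,0,0,-1],[0,-0.001,-0.0084,0,0,0,-1],[0,-0.0019,-0.0083,0,0,0,-1],[0,-0.0027,-0.0081,0,0,0,-1],[0,-0.0035,-0.0078,0,0,0,-1],[0,-0.0042,-0.0073,0,0,0,-1],[0,0,0,0,0,0,-1]],
])

```text
time_s: 50.22
position: [0.4689, 0.3603, 0.0917]
tool_rot: [[-1.0, 0.003, 0.007], [0.003, 1.0, 0.009], [-0.007, 0.009, -1.0]]
ft_force: [-2.0, 14.2, 6.7]
grip_width: 0.0148
gripper_force: 25.0
```

send_rows([
  [[0,-0.0049,-0.0069,0,0,0,-1],[0,-0.0056,-0.0064,0,0,0,-1],[0,-0.0062,-0.0058,0,0,0,-1],[0,-0.0068,-0.0052,0,0,0,-1],[0,-0.0072,-0.0044,0,0,0,-1],[0,-0.0077,-0.0037,0,0,0,-1],[0,0,0,0,0,0,-1]],
])

```text
time_s: 51.1
position: [0.4698, 0.3207, 0.1253]
tool_rot: [[-1.0, 0.003, 0.01], [0.003, 1.0, 0.007], [-0.01, 0.007, -1.0]]
ft_force: [-0.5, 8.0, 17.8]
grip_width: 0.0147
gripper_force: 26.3
```

send_rows([
  [[0,-0.008,-0.0029,0,0,0,-1],[0,-0.0082,-0.0021,0,0,0,-1],[0,-0.0084,-0.0013,0,0,0,-1],[0,-0.0043,-0.0003,0,0,0,-1],[0,0,0,0,0,0,-1]],
])

```text
time_s: 51.72
position: [0.4699, 0.2902, 0.1299]
tool_rot: [[-1.0, 0.003, 0.009], [0.003, 1.0, 0.003], [-0.009, 0.003, -1.0]]
ft_force: [5.2, 2.1, 4.9]
grip_width: 0.0145
gripper_force: 26.3
```

send_rows([
  [[0,-0.003,0,0,0,0,-1],[0,-0.003,0,0,0,0,-1],[0,0,0,0,0,0,-1]],
])

```text
time_s: 52.1
position: [0.4699, 0.2873, 0.1298]
tool_rot: [[-1.0, 0.003, 0.009], [0.003, 1.0, 0.009], [-0.009, 0.009, -1.0]]
ft_force: [5.8, 19.8, 0.3]
grip_width: 0.015
gripper_force: 26.4
```

send_rows([
  [[0,0.002,0,0,0,0,0],[0,0,0,0,0,0,0],[0,0,0,0,0,0,0],[0,0,-0.03,0,0,0,0],[0,0,-0.05,0,0,0,0],[-0.05,-0.04,-0.04,0,0,0,0],[-0.04,-0.05,0,0,0,0,0],[0,0,0,0,0,0,0],[0,0,0,0,0,0,0]],
])

```text
time_s: 53.22
position: [0.5473, 0.2034, 0.2398]
tool_rot: [[-1.0, 0.004, -0.001], [0.004, 1.0, 0.0], [0.001, 0.0, -1.0]]
ft_force: [-0.7, -0.0, -0.3]
grip_width: 0.043
gripper_force: 0.0
```

```bash
python3 - <<'E'
from look import *
d=grab('wrist');P=cloud(d)
X,Y,Z=P[...,0],P[...,1],P[...,2]
m=(Z>.095)&(Z<.14)&(Y>.25)&(Y<.4)&(X>.42)&(X<.51);q=P[m];print(len(q),np.round(np.percentile(q,[1,50,99],axis=0),4))
m=(Z>.036)&(Z<.046)&(Y>.23)&(Y<.34)&(X>.34)&(X<.36);print(np.round(np.percentile(P[m],[1,50,99],axis=0),4))
save('w9.png',d['image'],1.4);t=grab('top');save('top9.png',t['image'][150:270,205:375],4.5)
go(0,0,0,90)
E
```

```text
3830 [[0.421  0.278  0.1147]
 [0.4632 0.2842 0.1218]
 [0.5091 0.2935 0.1242]]Traceback (most recent call last):
  File "<stdin>", line 5, in <module>
    return _quantile_unchecked(
        a, q, axis, out, overwrite_input, method, keepdims, weights)
    return _ureduce(a,
                    func=_quantile_ureduce_func,
    ...<5 lines>...
                    overwrite_input=overwrite_input,
                    method=method)
    r = func(a, **kwargs)
    result = _quantile(arr,
                       quantiles=q,
    ...<2 lines>...
                       out=out,
                       weights=wgt)
    slices_having_nans = np.isnan(arr[-1, ...])
                                  ~~~^^^^^^^^^
IndexError: index -1 is out of bounds for axis 0 with size 0
```

```bash
python3 - <<'E'
from look import *
t=grab('top');P=cloud(t);tabs(P,xs=((.52,.62),),ys=(-.2,.03),z=(.055,.08));knobs(P)
X,Y,Z=P[...,0],P[...,1],P[...,2]
for c in((.5658,-.029),(.5588,-.1066)):
  m=(np.hypot(X-c[0],Y-c[1])<.02);print(np.round(np.nanpercentile(Z[m],[5,50,95]),4))
m=(Z>.1)&(Z<.14)&(Y>.25)&(Y<.4)&(X>.42)&(X<.51);print('bar',np.round(np.nanmedian(P[m],0),4))
env.close_job()
E
```

```text
[0.045  0.053  0.0709]
[0.0445 0.0549 0.07  ]
bar [0.448  0.2887 0.1218]
the job is handed in; nothing more can be done
```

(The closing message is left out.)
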